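# Lock a service cover with a slotted quarter-turn key

### The arm

A 6-joint arm with a two-finger parallel gripper is mounted at the origin on the work surface. World frame = base frame: x ahead of the robot, y to its left, z up, the work surface at z = 0. Lengths are in m, angles in rad, forces in N, time in s.
With the tool pointing down it reaches from about 0.35 to 1 m from the base axis. Payload 7.1 kg.
Tool frame: the origin (TCP) lies on the centre line of the jaws, within the pads' length; the fingertips stand bot.tip_reach ahead of it and the grasp point (between the pads) lies 11 mm behind it (bot.tip_reach is the distance from the TCP to the fingertips, in m); z points along the fingers, y is the direction in which the jaws open and shut (so a half turn about z gives the same grasp; the last joint's range is limited). The gripper opens to 85 mm and grips with 20 to 120 N. Pads are 22 mm wide; open, the fingers measure 114 mm over their backs; the gripper's body (76 mm by 85 mm) begins 54 mm behind the grasp point. The pads swing forward as they close: fully open they stand 13 mm farther back than shut.
Start: joints at [1.221, 0.423, 1.63, -0, 1.089, -0.019], TCP at [0.203, 0.591, 0.239] pointing down, gripper open.
Joint ranges: [-3, 3], [-0.9, 2.11], [0.09, 2.58], [-1.31, 4.45], [0.11, 2.69], [-2.54, 2.54]. Speed limits (rad/s): [2.39, 2.39, 3.01, 3.14, 3.14, 3.14].

### API

Orientations are given as [roll, pitch, yaw] about the fixed x, y, z axes, in that order (R = Rz(yaw) Ry(pitch) Rx(roll)).
In Python, from cell import bot gives the robot as it stands. The module is installed in compiled form; this text tells all that it offers.
- The arm moves only by the tool jog_arm, never from a script. Its argument "moves" is a list of rows, each an object with "hand": the closure in counts, from 0 (fully open) to 255 (shut); "offset": the shift along the tool's x, y, z in mm, a list of three; "angular": the turn, a rotation vector about the tool's x, y, z in rad, a list of three. In form: [{"hand": hand, "offset": [dx, dy, dz], "angular": [ax, ay, az]}, ...]. A call has 1 to 20 rows; each row shifts and turns the commanded pose from where the row before left it, along the tool's axes as they then stand; what a row does not reach is not made up. A row lasts 1/8 s, in which the tool goes at most 62.5 mm and 10.7 degrees, less where a joint would pass 70% of its speed; a pose out of reach is approached as far as the arm can. A call with a gripper value outside its range is refused whole. The fingers move at their own pace and stop on an object; "force" is the grip in N (left out, the last holds). Time passes only in rows, so rows that do not move let the fingers close. It gives the time, the measured TCP pose, the force and the opening at its end, in the units of the state.
- bot.state(): the state, without advancing time (a new reading comes with each control period).
- bot.snapshot(name): name is "side" or "top"; returns (picture, depth): 420x560x3 uint8, red, green, blue; 420x560 float32, m along the optical axis (not along the pixel's ray), 0 where there is no reading.
- bot.get_calibration(name): a dict with "intrinsics" (3x3 intrinsics, pixels), "xyz" and "orientation" of the camera in the world. Camera axes: x right, y down, z forward; pixel columns grow to the right and rows downward; lengths in m; the calibration is good to about 2 mm. A picture is of the moment at which its call begins. get_calibration takes no time and is no camera call.
- bot.sign_off(): hands the job in, once; it reports no verdict.
The state is a dict: "clock": time; "joint_positions": joint angles; "joint_velocities": joint speeds; "joint_efforts": joint torques, N m; "ee_pos": TCP position; "eef_rot": TCP orientation; "force": force on the tool from outside, world axes, zero at the start; "moment": the same for the moment, N m; "gripper_width": finger opening in m.
Only numpy, scipy, OpenCV 4.12 (cv2) and the standard library are available. Lean on these libraries where they do the work, as an engineer would, in place of code of your own. Each camera call takes 0.05 s, during which the arm holds its last target.

### The job

Take the flat steel key from its wooden holder, feel for the slot of the floating fastener on the grey junction box and seat the blade fully in it, and turn the fastener clockwise as far as it goes, so that the cover is locked. Then put the key back in its holder, standing upright with its collar resting on the wood, and let go. Work gently: push and turn no harder than about 3 kg of hand pressure, touch the box only with the key, and leave the other things on the bench where they are.

Things in the scene. Friction and masses are not known exactly. Their poses are not given: they have to be found in the camera images.
- key_grip (a point): Centre of the key's flat handle: 14 mm thick (x), 40 mm wide (y), 50 mm tall; this point is 25 mm below its top and 61 mm above the blade's end. Grip it along x, from above. z points up along the key, y along the blade's width, x across its thickness. Below the handle is a collar 26 (x) x 50 (y) x 4 mm, its underside 32 mm above the blade's end.
- key_tip (a point): Middle of the blade's lower end, axes as key_grip. The blade is 3 mm thick (x), 26 mm wide (y) and 14 mm long; its last 2 mm are only 1.6 mm thick and 24 mm wide. Between blade and collar is a shank 10 (x) x 30 (y) x 18 mm.
- key: The key, one loose piece of plain steel, 86 mm tall, 0.11 to 0.19 kg, standing blade down in the wooden holder. Origin at the lower end of the blade, axes as key_grip.
- holder: Wooden block 60 (x) x 80 (y) x 45 mm tall, fixed to the bench; origin at the centre of its underside. In the middle of its top is a pocket 17 (x) by 37 (y) mm, 38 mm deep. The key stands in it with its collar on the block's top, so that the blade's end is 13 mm over the bench and the blade's width lies along the holder's y (within about 0.06 rad).
- box: Grey steel junction box fixed to the bench, 140 (x) x 180 (y) x 77 mm tall, its flat cover on top already shut; origin at the centre of its underside, z up. The fastener stands in the middle of the cover: a round steel head 40 mm in diameter and 11 mm tall, its top 92 mm above the bench. A straight slot, 5 mm wide and 8 mm deep, crosses the whole head.
- fastener_place (a point): Middle of the cover at the height of the head's top, axes as box. The head floats: its centre sits up to 8 mm off this point, to an unmeasured side. Friction holds it there; a side push over 3 N moves it, 10 mm off at most. It is sprung: pressed down it gives from 3 N on and bottoms after 3.5 mm at 12 N, so a blade clearly deeper than that is in the slot.
- fastener (a joint): Angle of the fastener, growing clockwise seen from above. At 0 (unlocked) its slot lies 135 degrees from the box's x axis (counter-clockwise from above), at the hard stop, 1.571 (locked), 45 degrees. Starts between 0 and 0.3. Turning takes about 0.08 N m of friction; it stays where left. The blade has about 0.1 rad of play in the slot; a twist above 0.3 N m against the stop is too hard.
- file: Bystander: flat file with wooden handle, about 230 mm long, lying between box and holder.
- hammer: Bystander: hammer lying beyond the box and holder.
- pliers: Bystander: long-nose pliers lying on the far part of the bench.
- bracket: Bystander: small L-shaped steel bracket, 70 x 60 x 44 mm.
- tape: Bystander: roll of black tape, 84 mm in diameter, 24 mm tall, near the robot.
- punch: Bystander: steel punch 120 mm long, near the robot.
- wrench: Bystander: wrench lying on the right of the bench.
- can: Bystander: open metal can 70 mm in diameter, 80 mm tall, on the left of the bench.
Things that resemble listed ones, but are neither listed nor needed, are in the scene too. Of the things that look like the key, the smallest one is meant.

How it is judged:
On the way, in this order (a step that is already met when the one before it is completed fails the run):
1. the key's blade is seated in the fastener's slot (at least 6 mm below the head's rest height) (z of key_tip in the frame of fastener_place below -0.006 m and horizontal distance between key_tip and fastener_place below 0.013 m and value of joint fastener below 0.8 rad), for 0.1 s.
2. the fastener is turned with the seated key to within 0.08 rad of its stop (value of joint fastener above 1.49 rad and z of key_tip in the frame of fastener_place below -0.003 m and horizontal distance between key_tip and fastener_place below 0.016 m), for 0.1 s.
At the end, for the whole second after the job is handed in: the fastener is within 0.09 rad of its locked stop (1.571 rad); the key stands upright (within 0.08 rad) in the holder's pocket, its blade's end within 3 mm of its seated height (collar on the wood) and within 8 mm of the pocket's middle; it is at rest and released (value of joint fastener above 1.48 rad and horizontal distance between key and holder below 0.008 m and z of key in the frame of holder below 0.016 m and angle between key's own z axis and vertical below 0.08 rad and linear speed of key below 0.02 m/s and contact force between the fingers and key below 0.1 N); the robot touches nothing.
It fails at once if the key presses on the box or its fastener with more than 30 N in all (contact force between key and box above 30 N).
It fails at once if the robot itself touches the box with more than 2 N (contact force between any of the fingers, the arm and box above 2 N).
It fails at once if a bystander is moved by more than 30 mm (distance of any of file, hammer, pliers, bracket, tape, punch, wrench, can from where it was at the start of the episode above 0.03 m).
It also fails if it takes over 72 s, if anything falls off the work surface, if the arm or the gripper's body presses on something with over 40 N, if the wrist force passes 120 N, or if a joint passes its speed limit or range.

## Working session

There is one attempt and no reset: what is moved stays moved. The work goes in short steps, Python scripts to look and compute and a tool call to move; the robot and the scene stay as the last step left them, time stands still between calls to the robot, and variables do not carry over. Pictures are saved under pics/ and viewed, and the job is handed in when it is done.

Besides the shell and the picture viewer there is one more tool, called as a command line: name --argument value ..., lists and objects as JSON in quotes. jog_arm: Moves the arm, as the interface text tells. Its arguments: {"type":"object","properties":{"moves":{"type":"array","items":{"type":"object","properties":{"hand":{"type":"number"},"offset":{"type":"array","items":{"type":"number"}},"angular":{"type":"array","items":{"type":"number"}}}}},"force":{"type":"number"}},"required":["moves"]}

```bash
mkdir -p pics; python3 - <<'E'
from cell import bot
import cv2,numpy as np
for n in("top","side"):
    p,d=bot.snapshot(n); np.savez(f"{n}0.npz",p=p,d=d); cv2.imwrite(f"pics/{n}0.png",p[:,:,::-1]); c=bot.get_calibration(n); print(n,c)
print(bot.state(),bot.tip_reach)
E
```

```text
top {'intrinsics': array([[438.43225432,   0.        , 283.75847073],
       [  0.        , 438.43225432, 207.57364071],
       [  0.        ,   0.        ,   1.        ]]), 'xyz': array([0.40926486, 0.02779604, 1.49932133]), 'orientation': array([-3.01795447, -0.00356451, -1.57013369])}
side {'intrinsics': array([[396.81557159,   0.        , 280.65073824],
       [  0.        , 396.81557159, 211.22452873],
       [  0.        ,   0.        ,   1.        ]]), 'xyz': array([ 0.2535986 , -0.8242608 ,  0.63125044]), 'orientation': array([-2.10234143, -0.02464288, -0.33576552])}
{'clock': 0.1, 'joint_positions': array([ 1.22095676e+00,  4.23767566e-01,  1.63064963e+00, -1.70779620e-05,
        1.08861740e+00, -1.90065897e-02]), 'joint_velocities': array([-1.86812897e-04, -2.96145894e-03, -1.95112984e-03,  5.34313514e-04,
       -9.33603048e-05, -8.87338807e-04]), 'joint_efforts': array([-5.50962216e-05, -5.58419180e+01, -2.82443959e+01, -7.71872874e-05,
        2.95039914e-03,  7.33242246e-05]), 'ee_pos': array([0.20282824, 0.59063386, 0.2386073 ]), 'eef_rot': array([-3.14015068e+00, -1.22881651e-05,  2.81076760e+00]), 'force': array([-0.64061128, -0.75695208, -0.20129529]), 'moment': array([0.07170765, 0.03076437, 0.00424444]), 'gripper_width': 0.08542427487852088} 0.008
```

View pics/top0.png

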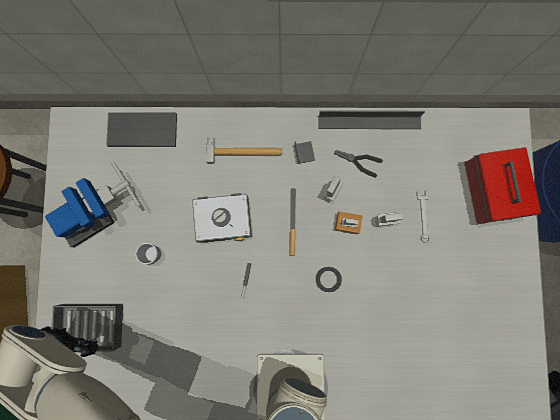

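View pics/side0.png

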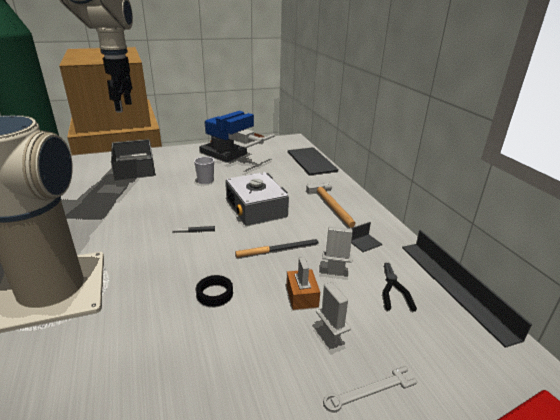

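The top view shows the box at about (221,217), the holder with the key at (349,222), and two larger lookalikes at (332,188) and (388,219). In the side view the holder is at (304,288). I'll zoom in on these next.

```bash
cat > h.py <<'E'
import numpy as np,cv2
from scipy.spatial.transform import Rotation as R
from cell import bot
def cal(n):
    c=bot.get_calibration(n); return c["intrinsics"],np.array(c["xyz"]),R.from_euler('xyz',c["orientation"]).as_matrix()
def ray(n,uv,z):
    K,t,M=cal(n); d=M@np.linalg.inv(K)@np.array([uv[0],uv[1],1.]); return t+d*(z-t[2])/d[2]
def proj(n,P):
    K,t,M=cal(n); q=K@(M.T@(np.array(P)-t)); return q[:2]/q[2]
def cloud(n,d):
    K,t,M=cal(n); h,w=d.shape; v,u=np.mgrid[:h,:w]
    p=np.stack([u,v,np.ones_like(u)],-1)@np.linalg.inv(K).T*d[...,None]
    return p@M.T+t
E
python3 - <<'E'
from h import *
a=np.load("top0.npz");b=np.load("side0.npz")
def crop(p,x,y,w,h,s): return cv2.resize(p[y:y+h,x:x+w,::-1],None,fx=s,fy=s,interpolation=cv2.INTER_CUBIC)
cv2.imwrite("pics/a.png",np.hstack([crop(a['p'],187,185,70,60,5),crop(a['p'],315,175,90,60,5)]))
cv2.imwrite("pics/b.png",np.hstack([crop(b['p'],220,165,75,65,5),crop(b['p'],275,220,85,65*1,5)]))
for n,f in(("top",a),("side",b)):
    C=cloud(n,f['d']); np.save(n+"C.npy",C)
C=np.load("topC.npy")
print("table z",np.median(C[260:270,380:400,2]))
print(np.round(C[205:230:1,349,2],3)); print(np.round(C[222,330:370,2],3)); print(np.round(C[217,185:260:2,2],3))
E
```

```text
table z 0.0007845928747767239
[ 0.001  0.002 -0.     0.002  0.004 -0.003  0.002 -0.004  0.047  0.044
  0.05   0.039  0.046  0.049  0.099  0.098  0.105  0.097  0.083  0.054
  0.052  0.046  0.042  0.044  0.048]
[-3.000e-03  4.000e-03  5.000e-03 -1.000e-03 -6.000e-03  1.000e-03
  2.500e-02  4.400e-02  4.600e-02  4.700e-02  4.700e-02  4.800e-02
  5.300e-02  4.900e-02  7.200e-02  9.500e-02  9.900e-02  1.010e-01
  9.800e-02  9.700e-02  9.200e-02  9.900e-02  9.500e-02  1.499e+00
  1.020e-01  1.020e-01  1.010e-01  1.010e-01  4.700e-02  4.600e-02
  4.800e-02  4.600e-02  2.000e-03  7.000e-03  1.000e-03  3.000e-03
 -4.000e-03  2.000e-03  1.000e-03  5.000e-03]
[ 0.006 -0.     0.     0.005  0.     0.08   0.081  0.075  0.079  0.074
  0.079  0.078  0.078  0.084  0.087  0.092  0.084  0.096  0.095  0.093
  0.089  0.078  0.079  0.08   0.074  0.076  0.081  0.075  0.072  0.074
  0.078  0.08   0.046 -0.002  0.003  0.001  0.001 -0.   ]
```

```bash
ls .
```

```text
h.py
pics
side0.npz
sideC.npy
top0.npz
topC.npy
```

View pics/a.png

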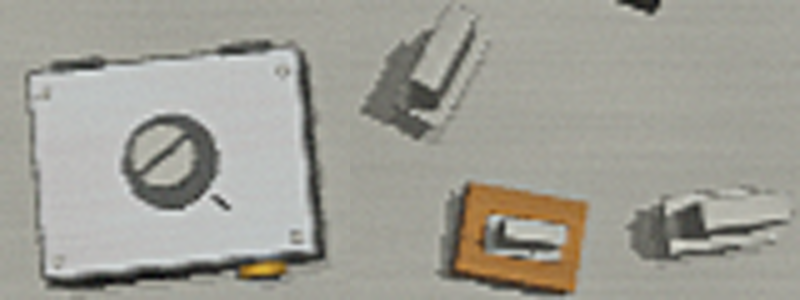

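View pics/b.png

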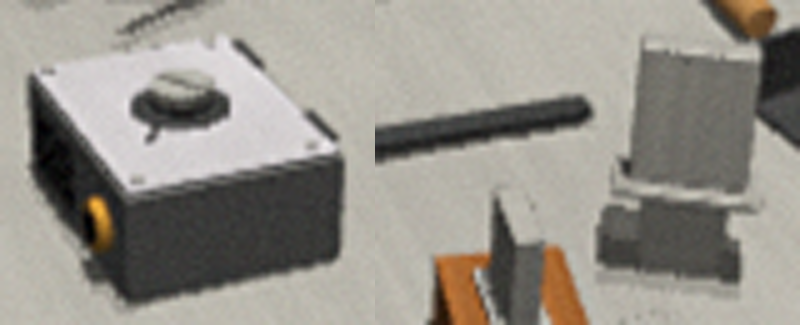

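```bash
cat > meas.py <<'E'
from h import *
def plane_rect(n,mask,z):
    cs,_=cv2.findContours(mask.astype(np.uint8),cv2.RETR_EXTERNAL,cv2.CHAIN_APPROX_NONE)
    c=max(cs,key=cv2.contourArea)[:,0,:]
    P=np.array([ray(n,uv,z)[:2] for uv in c])
    r=cv2.minAreaRect((P*1000).astype(np.float32))
    return r,cv2.contourArea(c.reshape(-1,1,2))
E
python3 - <<'E'
from meas import *
f=np.load("top0.npz");p=f['p'].astype(int);C=np.load("topC.npy")
g=p.sum(2)/3
def win(m,x0,x1,y0,y1):
    o=np.zeros_like(m);o[y0:y1,x0:x1]=m[y0:y1,x0:x1];return o
hsv=cv2.cvtColor(f['p'],cv2.COLOR_RGB2HSV)
cov=win((C[...,2]>0.06)&(hsv[...,2]>150),185,260,185,250)
print("cover",plane_rect("top",cov,.077))
org=win((hsv[...,1]>120)&(C[...,2]>0.03)&(hsv[...,2]>120),330,370,205,240)
print("holder",plane_rect("top",org,.045))
key=win((C[...,2]>0.085),330,370,205,240)
print("keytop depth",plane_rect("top",key,.099))
print(hsv[212:232,338:364,2]); 
print(hsv[205:230,208:234,2])
E
```

```text
cover (((555.50732421875, 227.75851440429688), (133.19741821289062, 175.22596740722656), 5.853710651397705), 2069.5)
holder (((542.1672973632812, -194.01109313964844), (79.27897644042969, 58.93056869506836), 80.71720123291016), 380.0)
keytop depth (((540.6539306640625, -192.9038848876953), (39.87358093261719, 14.869573593139648), 80.53848266601562), 44.0)
[[ 88 147 155 152 152 154 155 154 162 158 169 171 170 169 166 164 168 164
  160 161 163 165 160 162 164 163]
 [ 72 156 170 166 163 158 158 153 150 154 148 155 156 158 163 166 170 171
  167 165 167 167 165 163 163 160]
 [128 165 162 164 164 160 163 169 163 164 161 156 154 152 152 153 151 155
  158 161 157 168 170 169 168 163]
 [137 168 169 162 164 165 160 159 159 161 163 164 162 164 162 161 155 158
  156 151 152 152 154 155 160 166]
 [139 170 172 170 172 170 169 169 167 166 163 165 159 158 158 161 160 163
  160 161 154 162 159 152 158 167]
 [162 174 170 170 173 139 165 173 169 174 172 171 171 170 163 165 165 162
  158 160 161 158 158 157 162 165]
 [163 172 167 170 142 189 203 155 138 136 121 145 130 160 170 170 172 172
  170 168 170 
[... 3464 characters left out ...]
95  94  94
   87  75 189 203 201 196 195 190]
 [191 192 192 191 195 199 138  82  86  92  97  87  90  94  90  92  91  84
   61 187 203 119  99 188 200 195]
 [190 189 192 190 191 195 199 186 115  79  82  87  85  90  87  89  80 118
  188 199 197 197 113  52 185 197]
 [190 191 191 191 194 191 194 195 200 174 124  86  78  67  76  74 191 203
  202 196 195 198 203 139  76 179]
 [192 189 192 192 193 193 193 197 198 197 201 208 207 207 208 203 203 197
  191 194 195 195 199 198 196 195]
 [193 194 194 196 196 195 196 192 195 195 195 196 194 197 197 198 194 192
  194 190 194 192 192 192 194 194]
 [194 193 195 193 194 193 193 191 193 192 192 192 193 193 193 190 189 191
  189 192 192 192 191 194 194 192]]
```

```bash
python3 - <<'E'
from meas import *
f=np.load("top0.npz");hsv=cv2.cvtColor(f['p'],cv2.COLOR_RGB2HSV);V=hsv[...,2].astype(float)
m=np.zeros(V.shape,np.uint8); m[209:223,212:227]=V[209:223,212:227]>135
# keep comps within the ring
n,l,s,c=cv2.connectedComponentsWithStats(m,connectivity=4); print(s,c)
pts=np.argwhere(m)[:,::-1].astype(np.float32)
(cx,cy),r=cv2.minEnclosingCircle(pts); print("circ",cx,cy,r, ray("top",(cx,cy),.092), "exp r",.02*438/1.4)
# slot: dark pixels inside
yy,xx=np.mgrid[:V.shape[0],:V.shape[1]]
d=np.hypot(xx-cx,yy-cy)<5.3
w=np.clip(150-V,0,None)*d
P=np.array([ray("top",(x,y),.092)[:2] for x,y in zip(xx[w>0],yy[w>0])]);ww=w[w>0]
mu=(P*ww[:,None]).sum(0)/ww.sum();S=((P-mu)*ww[:,None]).T@(P-mu);e,v=np.linalg.eigh(S)
print("slot",mu,np.degrees(np.arctan2(v[1,1],v[0,1]))%180,len(ww),e)
# ring
mm=np.zeros(V.shape,np.uint8);mm[205:230,208:232]=V[205:230,208:232]<135
cs,_=cv2.findContours(mm,cv2.RETR_EXTERNAL,cv2.CHAIN_APPROX_NONE);c=max(cs,key=cv2.contourArea);(a,b),(w1,h1),an=cv2.fitEllipse(c);print("ring",a,b,w1,h1,ray("top",(a,b),.079))
# side
g=np.load("side0.npz");
for nm,pt in(("key",(.5407,-.1929,.099)),("holder",(.5422,-.194,.045)),("box",(.5555,.2278,.077)),):
    print(nm,proj("side",pt),proj("top",pt))
q=[(.5407+sx*.007*np.cos(-.165)-sy*.02*np.sin(-.165),-.1929+sx*.007*np.sin(-.165)+sy*.02*np.cos(-.165),.099) for sx,sy in((-1,-1),(1,-1),(1,1),(-1,1))]
im=g['p'][:,:,::-1].copy();im=cv2.resize(im[225:325,240:360],None,fx=6,fy=6,interpolation=cv2.INTER_CUBIC)
for Q in q:
    u=proj("side",Q);cv2.circle(im,(int((u[0]-240+.5)*6),int((u[1]-225+.5)*6)),2,(0,0,255),-1)
hy=-.163
for sx,sy in((-1,-1),(1,-1),(1,1),(-1,1)):
    Q=(.5422+sx*.03*np.cos(hy)-sy*.04*np.sin(hy),-.194+sx*.03*np.sin(hy)+sy*.04*np.cos(hy),.045)
    u=proj("side",Q);cv2.circle(im,(int((u[0]-240+.5)*6),int((u[1]-225+.5)*6)),2,(255,0,0),-1)
cv2.imwrite("pics/c.png",im)
im=g['p'][:,:,::-1].copy();im=cv2.resize(im[165:230,215:300],None,fx=8,fy=8,interpolation=cv2.INTER_CUBIC)
by=.102
for sx,sy in((-1,-1),(1,-1),(1,1),(-1,1)):
    Q=(.5555+sx*.07*np.cos(by)-sy*.09*np.sin(by),.2278+sx*.07*np.sin(by)+sy*.09*np.cos(by),.077)
    u=proj("side",Q);cv2.circle(im,(int((u[0]-215+.5)*8),int((u[1]-165+.5)*8)),2,(255,0,0),-1)
h=ray("top",(cx,cy),.092)
for t in np.arange(0,6.3,.4):
    u=proj("side",h+[.02*np.cos(t),.02*np.sin(t),0]);cv2.circle(im,(int((u[0]-215+.5)*8),int((u[1]-165+.5)*8)),1,(0,0,255),-1)
cv2.imwrite("pics/d.png",im)
E
```

```text
[[     0      0    560    420 235087]
 [   212    209      4      5     11]
 [   213    210     11      9     50]
 [   216    213     10      9     50]
 [   212    221      1      2      2]] [[279.52934871 209.49724995]
 [212.90909091 210.27272727]
 [217.28       213.32      ]
 [221.08       217.96      ]
 [212.         221.5       ]]
circ 216.96153259277344 215.5 8.177312850952148 [0.55815787 0.2383395  0.092     ] exp r 6.257142857142857
slot [0.55626378 0.2413355 ] 101.00171142085969 34 [0.06387213 0.14961523]
ring 220.71377563476562 216.8909149169922 17.882625579833984 18.47576141357422 [0.55499512 0.22799191 0.079     ]
key [303.5218471  261.59801197] [351.0197578 220.8213155]
holder [303.03127097 280.90187782] [348.81570077 221.88624789]
box [256.21964567 186.03666443] [220.86092821 216.79956878]
```

```bash
python3 - <<'E'
from meas import *
f=np.load("top0.npz");hsv=cv2.cvtColor(f['p'],cv2.COLOR_RGB2HSV);V=hsv[...,2].astype(float)
m=np.zeros(V.shape,np.uint8); m[209:223,212:227]=V[209:223,212:227]>130
n,l,s,c=cv2.connectedComponentsWithStats(m,connectivity=4)
big=np.isin(l,[i for i in range(1,n) if s[i,4]>30])
pts=np.argwhere(big)[:,::-1].astype(np.float32)
(cx,cy),r=cv2.minEnclosingCircle(pts);h=ray("top",(cx,cy),.092); print("circ",cx,cy,r,h)
yy,xx=np.mgrid[:V.shape[0],:V.shape[1]]
w=np.clip(160-V,0,None)*(np.hypot(xx-cx,yy-cy)<5)
P=np.array([ray("top",(x,y),.092)[:2] for x,y in zip(xx[w>0],yy[w>0])]);ww=w[w>0]
mu=(P*ww[:,None]).sum(0)/ww.sum();S=((P-mu)*ww[:,None]).T@(P-mu);e,v=np.linalg.eigh(S)
print("slot",mu,np.degrees(np.arctan2(v[1,1],v[0,1]))%180,len(ww),e)
g=np.load("side0.npz")
im=g['p'][:,:,::-1].copy();im=cv2.resize(im[165:230,215:300],None,fx=8,fy=8,interpolation=cv2.INTER_CUBIC)
by=.102
for sx,sy in((-1,-1),(1,-1),(1,1),(-1,1)):
    Q=(.5555+sx*.07*np.cos(by)-sy*.09*np.sin(by),.2278+sx*.07*np.sin(by)+sy*.09*np.cos(by),.077)
    u=proj("side",Q);cv2.circle(im,(int((u[0]-215+.5)*8),int((u[1]-165+.5)*8)),2,(255,0,0),-1)
for t in np.arange(0,6.3,.4):
    u=proj("side",h+[.02*np.cos(t),.02*np.sin(t),0]);cv2.circle(im,(int((u[0]-215+.5)*8),int((u[1]-165+.5)*8)),1,(0,0,255),-1)
cv2.imwrite("pics/d.png",im)
E
```

```text
circ 219.0263214111328 215.6052703857422 6.185706615447998 [0.5578234  0.23167638 0.092     ]
slot [0.55777779 0.23127498] 129.76493349221562 21 [0.00221349 0.07614563]
```

View pics/c.png

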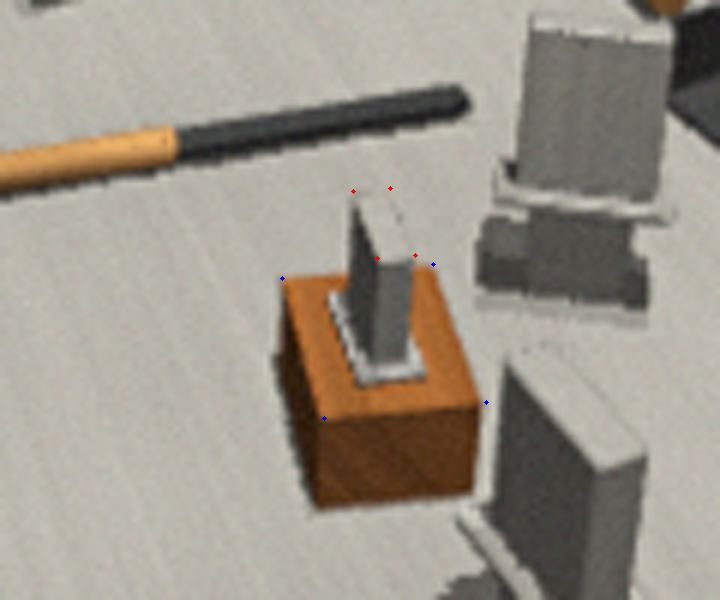

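View pics/d.png

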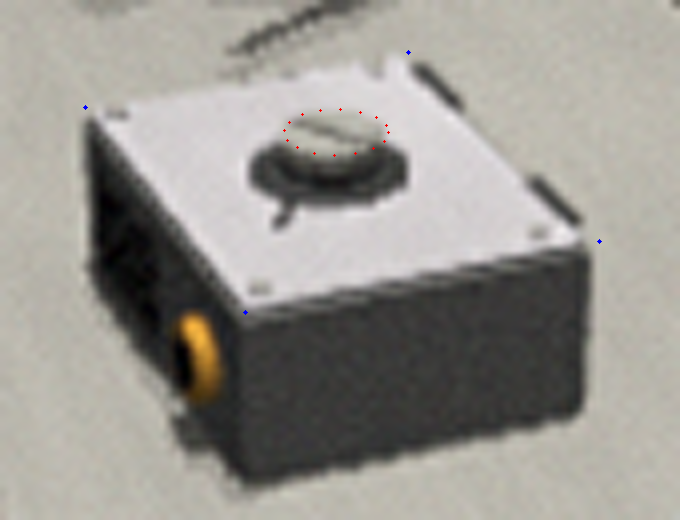

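The markers line up with the real edges to within about 1 px.

| Item | World position or angle |
|---|---|
| Key | (0.541, -0.193), yaw -9.4° |
| Head | (0.558, 0.232) |
| Slot | 130° |
| Box yaw | 5.85°, so the locked slot is at 50.9° |

I'll turn the tool first, then travel to a point above the key.

jog_arm --moves '[{"hand": 100,"offset": [0,0,0],"angular": [0,0,0.175]},{"hand": 100,"offset": [0,0,0],"angular": [0,0,0.175]},{"hand": 100,"offset": [0,0,0],"angular": [0,0,0.175]},{"hand": 100,"offset": [0,0,0],"angular": [0,0,0.175]},{"hand": 100,"offset": [0,0,0],"angular": [0,0,0.175]},{"hand": 100,"offset": [0,0,0],"angular": [0,0,0.175]},{"hand": 100,"offset": [0,0,0],"angular": [0,0,0.175]},{"hand": 100,"offset": [0,0,0],"angular": [0,0,0.175]}]' --force 40

```text
clock: 1.1
ee_pos: [0.2028, 0.5908, 0.2388]
eef_rot: [-3.141, 0.001, 1.405]
force: [0.2, -0.2, -0.5]
gripper_width: 0.0525
```

jog_arm --moves '[{"hand": 100,"offset": [-40,25.5,0],"angular": [0,0,0]},{"hand": 100,"offset": [-40,25.5,0],"angular": [0,0,0]},{"hand": 100,"offset": [-40,25.5,0],"angular": [0,0,0]},{"hand": 100,"offset": [-40,25.5,0],"angular": [0,0,0]},{"hand": 100,"offset": [-40,25.5,0],"angular": [0,0,0]},{"hand": 100,"offset": [-40,25.5,0],"angular": [0,0,0]},{"hand": 100,"offset": [-40,25.5,0],"angular": [0,0,0]},{"hand": 100,"offset": [-40,25.5,0],"angular": [0,0,0]},{"hand": 100,"offset": [-40,25.5,0],"angular": [0,0,0]},{"hand": 100,"offset": [-40,25.5,0],"angular": [0,0,0]},{"hand": 100,"offset": [-40,25.5,0],"angular": [0,0,0]},{"hand": 100,"offset": [-40,25.5,0],"angular": [0,0,0]},{"hand": 100,"offset": [-40,25.5,0],"angular": [0,0,0]},{"hand": 100,"offset": [-40,25.5,0],"angular": [0,0,0]},{"hand": 100,"offset": [-40,25.5,0],"angular": [0,0,0]},{"hand": 100,"offset": [-40,25.5,0],"angular": [0,0,0]},{"hand": 100,"offset": [-40,25.5,0],"angular": [0,0,0]},{"hand": 100,"offset": [-38,27.5,0],"angular": [0,0,0]},{"hand": 100,"offset": [0,0,0],"angular": [0,0,0]},{"hand": 100,"offset": [0,0,0],"angular": [0,0,0]}]'

```text
clock: 3.6
ee_pos: [0.5429, -0.1907, 0.2387]
eef_rot: [-3.14, -0.001, 1.41]
force: [0.2, 0.1, -0.5]
gripper_width: 0.0516
```

```bash
cat >> h.py <<'E'
def delta(tx,ty,tz,yaw=None):
    s=bot.state(); p=s["ee_pos"]; M=R.from_euler('xyz',s["eef_rot"]).as_matrix()
    d=M.T@(np.array([tx,ty,tz])-p)
    print("t",round(s["clock"],2),"pos",np.round(p,4),"rpy deg",np.round(np.degrees(s["eef_rot"]),2),"F",np.round(s["force"],2),"M",np.round(s["moment"],3),"w",round(s["gripper_width"],4))
    print("tool delta mm",np.round(d*1000,1), "" if yaw is None else "az %.4f"%(-np.radians((yaw-np.degrees(s["eef_rot"][2])+180)%360-180)))
E
python3 - <<'E'
from h import *
p,d=bot.snapshot("top");np.savez("top1.npz",p=p,d=d)
p2,d=bot.snapshot("side");np.savez("side1.npz",p=p2,d=d)
cv2.imwrite("pics/e.png",np.hstack([cv2.resize(x[y:y+100,u:u+100,::-1],None,fx=4,fy=4,interpolation=cv2.INTER_CUBIC) for x,u,y in((p,300,170),(p2,250,210))]))
delta(.5407,-.1929,.063,80.6)
E
```

```text
t 3.7 pos [ 0.543  -0.1901  0.239 ] rpy deg [-1.7994e+02 -2.0000e-02  8.0880e+01] F [ 0.06 -0.02  0.16] M [-0.007 -0.031  0.015] w 0.0521
tool delta mm [ -3.2  -1.6 176. ] az 0.0049
```

jog_arm --moves '[{"hand": 100,"offset": [-3,-1.6,30],"angular": [0,0,0.005]},{"hand": 100,"offset": [0,0,40],"angular": [0,0,0]},{"hand": 100,"offset": [0,0,40],"angular": [0,0,0]},{"hand": 100,"offset": [0,0,30],"angular": [0,0,0]},{"hand": 100,"offset": [0,0,20],"angular": [0,0,0]},{"hand": 100,"offset": [0,0,16],"angular": [0,0,0]},{"hand": 100,"offset": [0,0,0],"angular": [0,0,0]},{"hand": 100,"offset": [0,0,0],"angular": [0,0,0]}]'

```text
clock: 4.7
ee_pos: [0.5421, -0.1938, 0.0641]
eef_rot: [3.141, 0.0, 1.406]
force: [-0.1, -0.1, -0.1]
gripper_width: 0.052
```

```bash
python3 - <<'E'
from h import *
p2,d=bot.snapshot("side")
cv2.imwrite("pics/f.png",cv2.resize(p2[200:320,230:360,::-1],None,fx=5,fy=5,interpolation=cv2.INTER_CUBIC))
delta(.5407,-.1929,.063,80.6)
E
```

```text
t 4.75 pos [ 0.5423 -0.1939  0.0643] rpy deg [1.7991e+02 2.0000e-02 8.0560e+01] F [ 0.87  0.72 -0.01] M [-0.025  0.018 -0.013] w 0.052
tool delta mm [ 0.8 -1.7  1.3] az -0.0007
```

View pics/f.png

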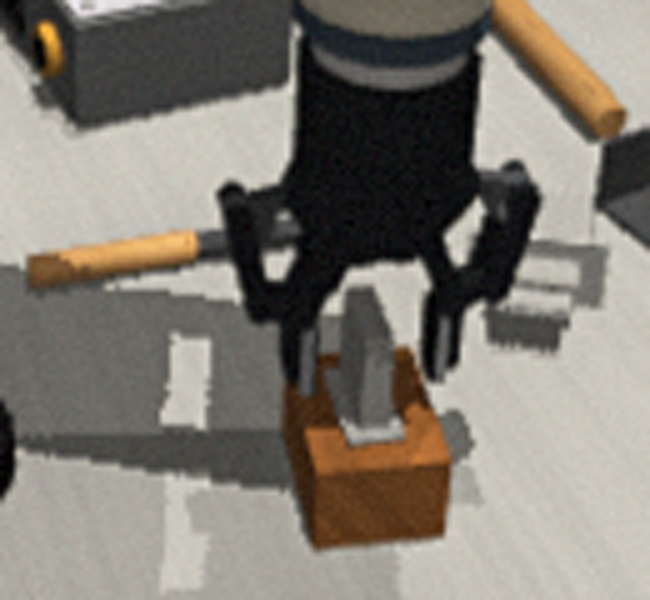

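The key stands between the open fingers, with the jaws across its thin side. I'll centre the tool slightly and close.

jog_arm --moves '[{"hand": 100,"offset": [0.8,-1.5,1.2],"angular": [0,0,0]},{"hand": 150,"offset": [0,0,0],"angular": [0,0,0]},{"hand": 180,"offset": [0,0,0],"angular": [0,0,0]},{"hand": 200,"offset": [0,0,0],"angular": [0,0,0]},{"hand": 255,"offset": [0,0,0],"angular": [0,0,0]},{"hand": 255,"offset": [0,0,0],"angular": [0,0,0]},{"hand": 255,"offset": [0,0,0],"angular": [0,0,0]},{"hand": 255,"offset": [0,0,0],"angular": [0,0,0]},{"hand": 255,"offset": [0,0,0],"angular": [0,0,0]}]' --force 45

```text
clock: 5.88
ee_pos: [0.5404, -0.1929, 0.0622]
eef_rot: [3.141, 0.0, 1.406]
force: [-0.7, -0.2, 3.2]
gripper_width: 0.0136
```

```bash
python3 - <<'E'
from h import *
delta(.5407,-.1929,.063,80.6)
E
```

```text
t 5.88 pos [ 0.5404 -0.1929  0.0622] rpy deg [1.7999e+02 1.0000e-02 8.0540e+01] F [-0.74 -0.15  3.25] M [-0.004  0.066  0.058] w 0.0136
tool delta mm [ 0.1  0.3 -0.8] az -0.0010
```

jog_arm --moves '[{"hand": 255,"offset": [0,0,-4],"angular": [0,0,0]},{"hand": 255,"offset": [0,0,-16],"angular": [0,0,0]},{"hand": 255,"offset": [0,0,-30],"angular": [0,0,0]},{"hand": 255,"offset": [0,0,-40],"angular": [0,0,0]},{"hand": 255,"offset": [0,0,-30],"angular": [0,0,0]},{"hand": 255,"offset": [0,0,0],"angular": [0,0,0]},{"hand": 255,"offset": [0,0,0],"angular": [0,0,0]}]' --force 70

```text
clock: 6.75
ee_pos: [0.5397, -0.1926, 0.1819]
eef_rot: [-3.141, -0.0, 1.406]
force: [-0.7, -0.7, -2.0]
gripper_width: 0.0131
```

```bash
python3 - <<'E'
from h import *
p2,d=bot.snapshot("side")
cv2.imwrite("pics/g.png",cv2.resize(p2[160:320,230:360,::-1],None,fx=4,fy=4,interpolation=cv2.INTER_CUBIC))
delta(.5578,.2315,.182,129.8)
M=R.from_euler('xyz',[np.pi,0,np.radians(129.8)]).as_matrix()
print(M.T@(np.array([.5578,.2315,.182])-bot.state()["ee_pos"])*1000)
E
```

```text
t 6.8 pos [ 0.5395 -0.1925  0.1813] rpy deg [-1.799e+02 -2.000e-02  8.055e+01] F [ 0.53  0.27 -2.13] M [0.041 0.038 0.007] w 0.0134
tool delta mm [421.3 -51.6  -0.5] az -0.8596
[314.01483767 285.50371049  -0.71618512]
```

View pics/g.png

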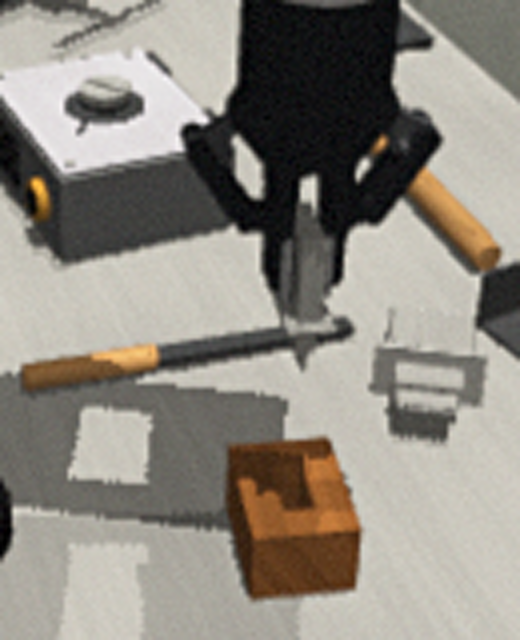

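The key is in the grip and clear of the holder. I'll travel to the box and then turn to the slot angle.

jog_arm --moves '[{"hand": 255,"offset": [30,-4,0],"angular": [0,0,0]},{"hand": 255,"offset": [44,-5.4,0],"angular": [0,0,0]},{"hand": 255,"offset": [44,-5.4,0],"angular": [0,0,0]},{"hand": 255,"offset": [44,-5.4,0],"angular": [0,0,0]},{"hand": 255,"offset": [44,-5.4,0],"angular": [0,0,0]},{"hand": 255,"offset": [44,-5.4,0],"angular": [0,0,0]},{"hand": 255,"offset": [44,-5.4,0],"angular": [0,0,0]},{"hand": 255,"offset": [44,-5.4,0],"angular": [0,0,0]},{"hand": 255,"offset": [44,-5.4,0],"angular": [0,0,0]},{"hand": 255,"offset": [39.3,-4.4,0],"angular": [0,0,0]},{"hand": 255,"offset": [0,0,0],"angular": [0,0,-0.172]},{"hand": 255,"offset": [0,0,0],"angular": [0,0,-0.172]},{"hand": 255,"offset": [0,0,0],"angular": [0,0,-0.172]},{"hand": 255,"offset": [0,0,0],"angular": [0,0,-0.172]},{"hand": 255,"offset": [0,0,0],"angular": [0,0,-0.172]},{"hand": 255,"offset": [0,0,0],"angular": [0,0,0]},{"hand": 255,"offset": [0,0,0],"angular": [0,0,0]}]'

```text
clock: 8.93
ee_pos: [0.5581, 0.2311, 0.1812]
eef_rot: [-3.14, -0.0, 2.263]
force: [0.1, -0.4, -1.7]
gripper_width: 0.0131
```

```bash
python3 - <<'E'
from h import *
p2,d=bot.snapshot("side")
cv2.imwrite("pics/i.png",cv2.resize(p2[120:230,200:320,::-1],None,fx=5,fy=5,interpolation=cv2.INTER_CUBIC))
delta(.5578,.2315,.151,129.8)
E
```

```text
t 8.97 pos [0.5583 0.2311 0.1815] rpy deg [-1.7994e+02 -2.0000e-02  1.2967e+02] F [ 0.06  1.   -1.41] M [ 0.038 -0.003  0.015] w 0.0136
tool delta mm [ 0.6 -0.1 30.5] az -0.0023
```

View pics/i.png

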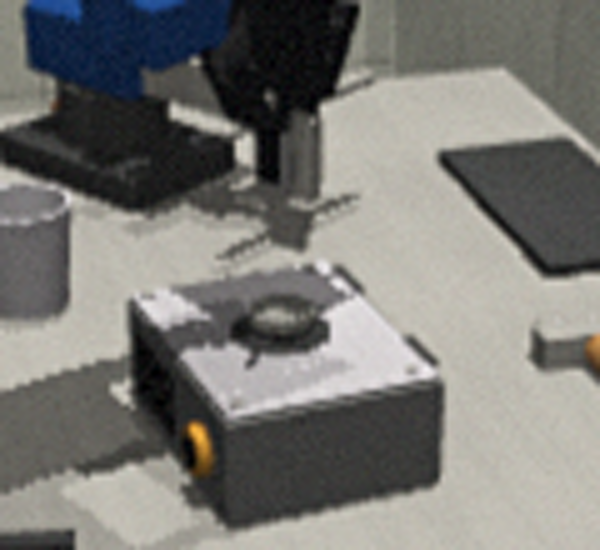

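The key hangs above the head, with its blade roughly along the slot. I'll come down close to the surface, then take small steps.

jog_arm --moves '[{"hand": 255,"offset": [0,0,15],"angular": [0,0,0]},{"hand": 255,"offset": [0,0,15],"angular": [0,0,0]},{"hand": 255,"offset": [0,0,5],"angular": [0,0,0]},{"hand": 255,"offset": [0,0,1.5],"angular": [0,0,0]},{"hand": 255,"offset": [0,0,1],"angular": [0,0,0]},{"hand": 255,"offset": [0,0,1],"angular": [0,0,0]},{"hand": 255,"offset": [0,0,1],"angular": [0,0,0]},{"hand": 255,"offset": [0,0,0],"angular": [0,0,0]}]'

```text
clock: 9.98
ee_pos: [0.5586, 0.2312, 0.1427]
eef_rot: [3.141, 0.0, 2.266]
force: [0.2, 0.2, -2.0]
gripper_width: 0.0133
```

```bash
python3 - <<'E'
from h import *
delta(.5578,.2315,.1352,129.8)
E
```

```text
t 9.97 pos [0.5586 0.2312 0.1427] rpy deg [179.99   0.   129.82] F [ 0.24  0.2  -2.  ] M [ 0.001 -0.007  0.04 ] w 0.0133
tool delta mm [ 0.7 -0.4  7.5] az 0.0003
```

jog_arm --moves '[{"hand": 255,"offset": [0,0,1],"angular": [0,0,0]},{"hand": 255,"offset": [0,0,0.8],"angular": [0,0,0]},{"hand": 255,"offset": [0,0,0],"angular": [0,0,0]}]'

```text
clock: 10.35
ee_pos: [0.5587, 0.2312, 0.141]
eef_rot: [3.141, 0.0, 2.266]
force: [0.0, -0.7, 0.9]
gripper_width: 0.0133
```

jog_arm --moves '[{"hand": 255,"offset": [0,0,0.8],"angular": [0,0,0]},{"hand": 255,"offset": [0,0,0.8],"angular": [0,0,0]},{"hand": 255,"offset": [0,0,0],"angular": [0,0,0]}]'

```text
clock: 10.72
ee_pos: [0.5587, 0.2313, 0.1395]
eef_rot: [3.141, 0.0, 2.266]
force: [-1.1, -0.3, 5.0]
gripper_width: 0.0129
```

Contact came at TCP z of about 0.141, and the force is following the spring curve. So the blade is on top of the head rather than in the slot. I'll drag gently across the slot while lightly pressed, watching for the force to drop.

jog_arm --moves '[{"hand": 255,"offset": [0,-0.5,0],"angular": [0,0,0]},{"hand": 255,"offset": [0,-0.5,0],"angular": [0,0,0]},{"hand": 255,"offset": [0,0,0],"angular": [0,0,0]}]'

```text
clock: 11.1
ee_pos: [0.5585, 0.231, 0.1396]
eef_rot: [3.14, 0.0, 2.266]
force: [0.8, 2.0, 3.6]
gripper_width: 0.0129
```

jog_arm --moves '[{"hand": 255,"offset": [0,-0.5,0],"angular": [0,0,0]},{"hand": 255,"offset": [0,-0.5,0],"angular": [0,0,0]},{"hand": 255,"offset": [0,0,0],"angular": [0,0,0]}]'

```text
clock: 11.48
ee_pos: [0.5573, 0.23, 0.1394]
eef_rot: [3.141, 0.0, 2.266]
force: [1.8, 2.4, 2.4]
gripper_width: 0.0131
```

jog_arm --moves '[{"hand": 255,"offset": [0,-0.5,0],"angular": [0,0,0]},{"hand": 255,"offset": [0,-0.5,0],"angular": [0,0,0]},{"hand": 255,"offset": [0,0,0],"angular": [0,0,0]}]'

```text
clock: 11.85
ee_pos: [0.5563, 0.2292, 0.1393]
eef_rot: [3.141, 0.0, 2.266]
force: [2.5, 1.7, 4.2]
gripper_width: 0.013
```

```bash
python3 - <<'E'
from h import *
delta(.5578,.2315,.1352,129.8)
E
```

```text
t 11.85 pos [0.5563 0.2292 0.1393] rpy deg [1.7999e+02 1.0000e-02 1.2982e+02] F [2.45 1.74 4.15] M [ 0.37  -0.491 -0.051] w 0.013
tool delta mm [0.8 2.6 4.1] az 0.0004
```

The side force reached 3 N, so the head may have been dragged along with the blade. I'll ease off to a lighter pressure and drag back the other way.

jog_arm --moves '[{"hand": 255,"offset": [0,0,-1.3],"angular": [0,0,0]},{"hand": 255,"offset": [0,0,0],"angular": [0,0,0]}]'

```text
clock: 12.1
ee_pos: [0.5547, 0.2285, 0.1395]
eef_rot: [-3.138, -0.001, 2.266]
force: [-0.1, -0.3, -1.4]
gripper_width: 0.0132
```

```bash
python3 - <<'E'
from h import *
delta(.5578,.2315,.1352,129.8)
E
```

```text
t 12.1 pos [0.5547 0.2285 0.1395] rpy deg [-1.7978e+02 -6.0000e-02  1.2982e+02] F [-0.08 -0.28 -1.37] M [-0.029 -0.007 -0.03 ] w 0.0132
tool delta mm [0.3 4.3 4.3] az 0.0004
```

The side force released and contact is gone at z of 0.1395, which is below the first contact height. The blade may be over the slot, so I'll feel downward.

jog_arm --moves '[{"hand": 255,"offset": [0,0,0.8],"angular": [0,0,0]},{"hand": 255,"offset": [0,0,0.8],"angular": [0,0,0]},{"hand": 255,"offset": [0,0,0],"angular": [0,0,0]}]'

```text
clock: 12.48
ee_pos: [0.5554, 0.2289, 0.1383]
eef_rot: [-3.139, -0.001, 2.266]
force: [-1.9, -1.2, -2.9]
gripper_width: 0.0133
```

```bash
python3 - <<'E'
from h import *
delta(.5578,.2315,.1352,129.8)
E
```

```text
t 12.47 pos [0.5554 0.2289 0.1383] rpy deg [-1.7988e+02 -3.0000e-02  1.2982e+02] F [-1.93 -1.22 -2.9 ] M [-0.225  0.313  0.005] w 0.0133
tool delta mm [0.5 3.5 3.1] az 0.0004
```

There is no upward reaction 2.7 mm below first contact, so the blade is in the slot and leaning lightly on one wall. I'll relieve that and continue down.

jog_arm --moves '[{"hand": 255,"offset": [0,-0.7,0.5],"angular": [0,0,0]},{"hand": 255,"offset": [0,0,0.8],"angular": [0,0,0]},{"hand": 255,"offset": [0,0,0.8],"angular": [0,0,0]},{"hand": 255,"offset": [0,0,0],"angular": [0,0,0]}]'

```text
clock: 12.98
ee_pos: [0.5555, 0.2287, 0.1367]
eef_rot: [-3.141, -0.0, 2.266]
force: [-2.0, -2.1, 0.4]
gripper_width: 0.013
```

```bash
python3 - <<'E'
from h import *
delta(.5578,.2315,.1352,129.8)
E
```

```text
t 12.97 pos [0.5555 0.2287 0.1367] rpy deg [-179.96   -0.    129.82] F [-2.03 -2.06  0.36] M [-0.412  0.425 -0.035] w 0.013
tool delta mm [0.7 3.6 1.5] az 0.0004
```

jog_arm --moves '[{"hand": 255,"offset": [0,-0.8,0],"angular": [0,0,0]},{"hand": 255,"offset": [0,0,0.5],"angular": [0,0,0]},{"hand": 255,"offset": [0,0,0],"angular": [0,0,0]}]'

```text
clock: 13.35
ee_pos: [0.5554, 0.2285, 0.1364]
eef_rot: [3.141, 0.0, 2.266]
force: [0.1, -0.9, -0.8]
gripper_width: 0.0137
```

```bash
python3 - <<'E'
from h import *
delta(.5578,.2315,.1352,129.8)
E
```

```text
t 13.35 pos [0.5554 0.2285 0.1364] rpy deg [1.7997e+02 1.0000e-02 1.2982e+02] F [ 0.11 -0.9  -0.82] M [-0.108  0.137 -0.059] w 0.0137
tool delta mm [0.8 3.8 1.2] az 0.0003
```

Moving that way relieved the side force. Continuing down.

jog_arm --moves '[{"hand": 255,"offset": [0,-0.2,0.8],"angular": [0,0,0]},{"hand": 255,"offset": [0,0,0.8],"angular": [0,0,0]},{"hand": 255,"offset": [0,0,0],"angular": [0,0,0]}]'

```text
clock: 13.72
ee_pos: [0.5551, 0.2283, 0.1347]
eef_rot: [3.141, 0.0, 2.266]
force: [0.6, 0.1, -1.7]
gripper_width: 0.0132
```

jog_arm --moves '[{"hand": 255,"offset": [0,0,0.8],"angular": [0,0,0]},{"hand": 255,"offset": [0,0,0.5],"angular": [0,0,0]},{"hand": 255,"offset": [0,0,0],"angular": [0,0,0]}]'

```text
clock: 14.1
ee_pos: [0.5549, 0.2282, 0.1333]
eef_rot: [-3.141, -0.0, 2.266]
force: [0.5, -0.2, -1.9]
gripper_width: 0.0135
```

```bash
python3 - <<'E'
from h import *
p2,d=bot.snapshot("side")
cv2.imwrite("pics/j.png",cv2.resize(p2[120:230,200:320,::-1],None,fx=5,fy=5,interpolation=cv2.INTER_CUBIC))
delta(.5578,.2315,.1352,129.8)
E
```

```text
t 14.15 pos [0.555  0.2282 0.1334] rpy deg [180.    -0.   129.82] F [ 0.36 -0.15 -1.3 ] M [ 0.008  0.062 -0.02 ] w 0.0136
tool delta mm [ 0.7  4.3 -1.8] az 0.0004
```

View pics/j.png

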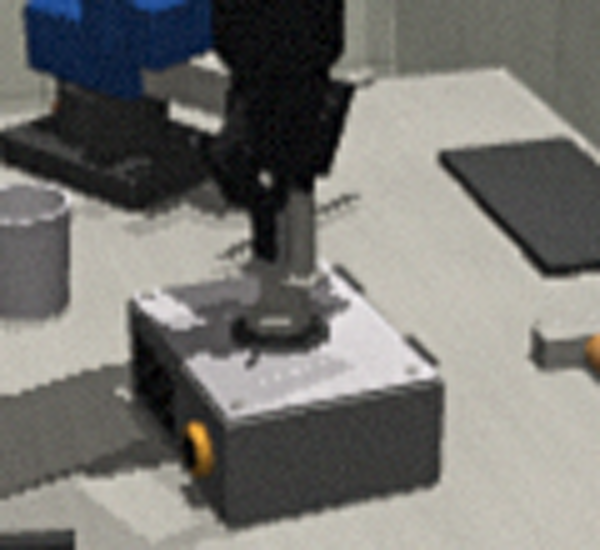

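The blade is about 8 mm deep with almost no force, so it is in the slot. One small push will find the bottom.

jog_arm --moves '[{"hand": 255,"offset": [0,0,0.5],"angular": [0,0,0]},{"hand": 255,"offset": [0,0,0],"angular": [0,0,0]}]'

```text
clock: 14.4
ee_pos: [0.555, 0.2282, 0.1331]
eef_rot: [3.141, 0.0, 2.266]
force: [-0.8, -0.9, -0.4]
gripper_width: 0.0134
```

jog_arm --moves '[{"hand": 255,"offset": [0,0,0.5],"angular": [0,0,0]},{"hand": 255,"offset": [0,0,0],"angular": [0,0,0]}]'

```text
clock: 14.65
ee_pos: [0.555, 0.2282, 0.1326]
eef_rot: [3.141, 0.0, 2.266]
force: [-0.0, 0.1, 1.1]
gripper_width: 0.0132
```

The blade is seated on the slot's bottom at about 3 N. Now I'll turn clockwise (+z of the tool) in stages, watching the moment.

jog_arm --moves '[{"hand": 255,"offset": [0,0,0],"angular": [0,0,0.06]},{"hand": 255,"offset": [0,0,0],"angular": [0,0,0.06]},{"hand": 255,"offset": [0,0,0],"angular": [0,0,0.06]},{"hand": 255,"offset": [0,0,0],"angular": [0,0,0.06]},{"hand": 255,"offset": [0,0,0],"angular": [0,0,0.06]},{"hand": 255,"offset": [0,0,0],"angular": [0,0,0.06]}]'

```text
clock: 15.4
ee_pos: [0.5548, 0.228, 0.1325]
eef_rot: [-3.141, 0.0, 1.904]
force: [-0.5, -0.2, 2.1]
gripper_width: 0.0135
```

```bash
python3 - <<'E'
from h import *
delta(.555,.2282,.1330,50.9)
E
```

```text
t 15.4 pos [0.5548 0.228  0.1325] rpy deg [-1.7997e+02  1.0000e-02  1.0910e+02] F [-0.49 -0.2   2.14] M [-0.218  0.221  0.065] w 0.0135
tool delta mm [ 0.1  0.2 -0.5] az 1.0157
```

jog_arm --moves '[{"hand": 255,"offset": [0,0,0],"angular": [0,0,0.06]},{"hand": 255,"offset": [0,0,0],"angular": [0,0,0.06]},{"hand": 255,"offset": [0,0,0],"angular": [0,0,0.06]},{"hand": 255,"offset": [0,0,0],"angular": [0,0,0.06]},{"hand": 255,"offset": [0,0,0],"angular": [0,0,0.06]},{"hand": 255,"offset": [0,0,0],"angular": [0,0,0.06]},{"hand": 255,"offset": [0,0,0],"angular": [0,0,0.06]}]'

```text
clock: 16.27
ee_pos: [0.5547, 0.2279, 0.1324]
eef_rot: [-3.141, 0.001, 1.484]
force: [-1.5, -1.6, 1.7]
gripper_width: 0.0135
```

jog_arm --moves '[{"hand": 255,"offset": [0,0,0],"angular": [0,0,0.06]},{"hand": 255,"offset": [0,0,0],"angular": [0,0,0.06]},{"hand": 255,"offset": [0,0,0],"angular": [0,0,0.06]},{"hand": 255,"offset": [0,0,0],"angular": [0,0,0.06]},{"hand": 255,"offset": [0,0,0],"angular": [0,0,0.06]},{"hand": 255,"offset": [0,0,0],"angular": [0,0,0.05]}]'

```text
clock: 17.02
ee_pos: [0.5545, 0.2279, 0.1324]
eef_rot: [-3.141, 0.001, 1.134]
force: [-2.3, -2.0, 2.3]
gripper_width: 0.0131
```

```bash
python3 - <<'E'
from h import *
delta(.555,.2282,.1330,50.9)
E
```

```text
t 17.02 pos [0.5545 0.2279 0.1324] rpy deg [-1.7996e+02  6.0000e-02  6.4990e+01] F [-2.33 -1.99  2.31] M [-0.312  0.367  0.056] w 0.0131
tool delta mm [ 0.5  0.3 -0.6] az 0.2459
```

jog_arm --moves '[{"hand": 255,"offset": [0,0,0],"angular": [0,0,0.05]},{"hand": 255,"offset": [0,0,0],"angular": [0,0,0.05]},{"hand": 255,"offset": [0,0,0],"angular": [0,0,0.05]},{"hand": 255,"offset": [0,0,0],"angular": [0,0,0.04]}]'

```text
clock: 17.52
ee_pos: [0.5544, 0.2279, 0.1323]
eef_rot: [-3.141, 0.001, 0.945]
force: [-2.2, -1.4, 2.5]
gripper_width: 0.0136
```

```bash
python3 - <<'E'
from h import *
delta(.555,.2282,.1330,50.9)
E
```

```text
t 17.52 pos [0.5544 0.2279 0.1323] rpy deg [-1.7997e+02  8.0000e-02  5.4120e+01] F [-2.23 -1.36  2.46] M [-0.3    0.401  0.067] w 0.0136
tool delta mm [ 0.6  0.3 -0.7] az 0.0562
```

jog_arm --moves '[{"hand": 255,"offset": [0,0,0],"angular": [0,0,0.03]},{"hand": 255,"offset": [0,0,0],"angular": [0,0,0.03]}]'

```text
clock: 17.77
ee_pos: [0.5546, 0.228, 0.1323]
eef_rot: [-3.141, 0.001, 0.884]
force: [-3.2, -2.4, 3.4]
gripper_width: 0.0131
```

```bash
python3 - <<'E'
from h import *
delta(.555,.2282,.1330,50.9)
E
```

```text
t 17.77 pos [0.5546 0.228  0.1323] rpy deg [-1.7998e+02  5.0000e-02  5.0680e+01] F [-3.15 -2.45  3.36] M [-0.316  0.533  0.091] w 0.0131
tool delta mm [ 0.4  0.2 -0.7] az -0.0039
```

jog_arm --moves '[{"hand": 255,"offset": [0,0,0],"angular": [0,0,0.025]},{"hand": 255,"offset": [0,0,0],"angular": [0,0,0]}]'

```text
clock: 18.02
ee_pos: [0.5548, 0.2282, 0.1324]
eef_rot: [-3.141, 0.0, 0.861]
force: [-2.9, -0.9, 3.1]
gripper_width: 0.0131
```

```bash
python3 - <<'E'
from h import *
delta(.555,.2282,.1330,50.9)
E
```

```text
t 18.02 pos [0.5548 0.2282 0.1324] rpy deg [-1.7998e+02  2.0000e-02  4.9310e+01] F [-2.95 -0.87  3.13] M [-0.264  0.652  0.086] w 0.0131
tool delta mm [ 0.2  0.2 -0.6] az -0.0278
```

jog_arm --moves '[{"hand": 255,"offset": [0,0,0],"angular": [0,0,0.02]},{"hand": 255,"offset": [0,0,0],"angular": [0,0,0]}]'

```text
clock: 18.27
ee_pos: [0.5549, 0.2282, 0.1324]
eef_rot: [-3.141, 0.0, 0.841]
force: [-2.5, -0.9, 3.2]
gripper_width: 0.0129
```

```bash
python3 - <<'E'
from h import *
delta(.555,.2282,.1330,50.9)
E
```

```text
t 18.27 pos [0.5549 0.2282 0.1324] rpy deg [-1.7999e+02  1.0000e-02  4.8160e+01] F [-2.52 -0.85  3.22] M [-0.193  0.7    0.093] w 0.0129
tool delta mm [ 0.1  0.1 -0.6] az -0.0478
```

jog_arm --moves '[{"hand": 255,"offset": [0,0,0],"angular": [0,0,0.025]},{"hand": 255,"offset": [0,0,0],"angular": [0,0,0]}]'

```text
clock: 18.52
ee_pos: [0.5549, 0.2283, 0.1324]
eef_rot: [-3.141, 0.0, 0.815]
force: [-2.9, -0.8, 3.0]
gripper_width: 0.0135
```

```bash
python3 - <<'E'
from h import *
delta(.555,.2282,.1330,50.9)
E
```

```text
t 18.52 pos [0.5549 0.2283 0.1324] rpy deg [-1.7999e+02  1.0000e-02  4.6720e+01] F [-2.94 -0.82  3.03] M [-0.117  0.746  0.107] w 0.0135
tool delta mm [ 0.   0.1 -0.6] az -0.0730
```

jog_arm --moves '[{"hand": 255,"offset": [0,0,0],"angular": [0,0,0.025]},{"hand": 255,"offset": [0,0,0],"angular": [0,0,0]}]'

```text
clock: 18.77
ee_pos: [0.5549, 0.2282, 0.1324]
eef_rot: [-3.141, 0.0, 0.79]
force: [-3.3, -0.3, 2.4]
gripper_width: 0.013
```

```bash
python3 - <<'E'
from h import *
delta(.555,.2282,.1330,50.9)
E
```

```text
t 18.77 pos [0.5549 0.2282 0.1324] rpy deg [-1.7999e+02  1.0000e-02  4.5280e+01] F [-3.34 -0.26  2.35] M [-0.136  0.804  0.069] w 0.013
tool delta mm [ 0.1  0.1 -0.6] az -0.0981
```

jog_arm --moves '[{"hand": 255,"offset": [0,0,0],"angular": [0,0,0.02]},{"hand": 255,"offset": [0,0,0],"angular": [0,0,0]}]'

```text
clock: 19.02
ee_pos: [0.5549, 0.2282, 0.1324]
eef_rot: [-3.142, 0.0, 0.771]
force: [-3.6, -1.0, 2.3]
gripper_width: 0.0135
```

```bash
python3 - <<'E'
from h import *
delta(.555,.2282,.1330,50.9)
E
```

```text
t 19.02 pos [0.5549 0.2282 0.1324] rpy deg [-180.      0.     44.15] F [-3.62 -0.96  2.25] M [-0.075  0.775  0.202] w 0.0135
tool delta mm [ 0.   0.1 -0.6] az -0.1178
```

jog_arm --moves '[{"hand": 255,"offset": [0,0,0],"angular": [0,0,0.02]},{"hand": 255,"offset": [0,0,0],"angular": [0,0,0]}]'

```text
clock: 19.27
ee_pos: [0.5549, 0.2282, 0.1324]
eef_rot: [3.142, 0.0, 0.751]
force: [-3.2, -0.7, 2.1]
gripper_width: 0.0134
```

```bash
python3 - <<'E'
from h import *
delta(.555,.2282,.1330,50.9)
p2,d=bot.snapshot("side")
cv2.imwrite("pics/k.png",cv2.resize(p2[120:230,200:320,::-1],None,fx=5,fy=5,interpolation=cv2.INTER_CUBIC))
E
```

```text
t 19.27 pos [0.5549 0.2282 0.1324] rpy deg [180.     0.    43.01] F [-3.23 -0.65  2.13] M [-0.071  0.806  0.203] w 0.0134
tool delta mm [ 0.   0.  -0.6] az -0.1377
```

View pics/k.png

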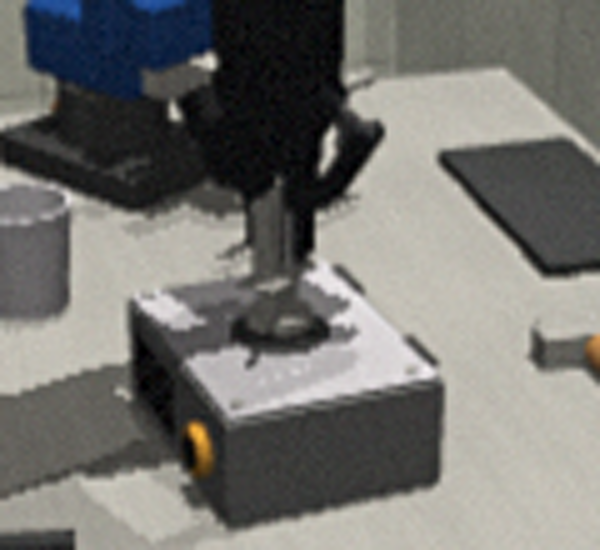

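The moment rose from 0.08 to 0.20 N m at about 44°. That matches the locked stop at 50.9° once the play is allowed for, so the fastener is at its stop. I'll unload the twist within the play and then lift straight up.

jog_arm --moves '[{"hand": 255,"offset": [0,0,0],"angular": [0,0,-0.04]},{"hand": 255,"offset": [0,0,0],"angular": [0,0,-0.04]},{"hand": 255,"offset": [0,0,0],"angular": [0,0,0]}]'

```text
clock: 19.7
ee_pos: [0.5553, 0.2284, 0.1325]
eef_rot: [3.141, -0.001, 0.83]
force: [-1.1, 0.2, 1.2]
gripper_width: 0.0133
```

```bash
python3 - <<'E'
from h import *
delta(.555,.2282,.1330,50.9)
E
```

```text
t 19.7 pos [0.5553 0.2284 0.1325] rpy deg [ 1.7999e+02 -5.0000e-02  4.7560e+01] F [-1.11  0.21  1.17] M [0.054 0.577 0.001] w 0.0133
tool delta mm [-0.3 -0.1 -0.5] az -0.0582
```

jog_arm --moves '[{"hand": 255,"offset": [0,0,-2],"angular": [0,0,0]},{"hand": 255,"offset": [0,0,-3],"angular": [0,0,0]},{"hand": 255,"offset": [0,0,-4],"angular": [0,0,0]},{"hand": 255,"offset": [0,0,-10],"angular": [0,0,0]},{"hand": 255,"offset": [0,0,-20],"angular": [0,0,0]},{"hand": 255,"offset": [0,0,-20],"angular": [0,0,0]},{"hand": 255,"offset": [0,0,0],"angular": [0,0,0]},{"hand": 255,"offset": [0,0,0],"angular": [0,0,0]}]'

```text
clock: 20.7
ee_pos: [0.5548, 0.2281, 0.1912]
eef_rot: [-3.142, 0.0, 0.831]
force: [0.1, 0.5, -0.8]
gripper_width: 0.0134
```

```bash
python3 - <<'E'
from h import *
p2,d=bot.snapshot("side")
cv2.imwrite("pics/l.png",cv2.resize(p2[100:230,200:320,::-1],None,fx=5,fy=5,interpolation=cv2.INTER_CUBIC)[:600])
cv2.imwrite("pics/l.png",cv2.resize(p2[112:230,200:320,::-1],None,fx=5,fy=5,interpolation=cv2.INTER_CUBIC))
delta(.5404,-.1929,.192,80.55)
E
```

```text
t 20.75 pos [0.5545 0.228  0.1908] rpy deg [-1.7998e+02  5.0000e-02  4.7600e+01] F [-0.73  0.3  -1.3 ] M [ 0.013  0.01  -0.029] w 0.0136
tool delta mm [-320.3  273.4   -1. ] az -0.5752
```

View pics/l.png

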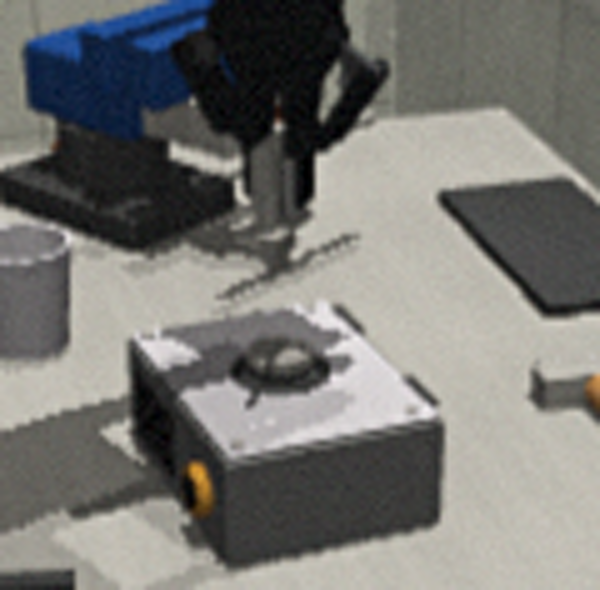

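The head is out of the key, with its slot on the other diagonal. I'll carry the key back above the holder and check the fastener with the top camera from there.

jog_arm --moves '[{"hand": 255,"offset": [-20,17,0],"angular": [0,0,0]},{"hand": 255,"offset": [-32,27.3,0],"angular": [0,0,0]},{"hand": 255,"offset": [-32,27.3,0],"angular": [0,0,0]},{"hand": 255,"offset": [-32,27.3,0],"angular": [0,0,0]},{"hand": 255,"offset": [-32,27.3,0],"angular": [0,0,0]},{"hand": 255,"offset": [-32,27.3,0],"angular": [0,0,0]},{"hand": 255,"offset": [-32,27.3,0],"angular": [0,0,0]},{"hand": 255,"offset": [-32,27.3,0],"angular": [0,0,0]},{"hand": 255,"offset": [-32,27.3,0],"angular": [0,0,0]},{"hand": 255,"offset": [-32,27.3,0],"angular": [0,0,0]},{"hand": 255,"offset": [-12,11,0],"angular": [0,0,0]},{"hand": 255,"offset": [0,0,0],"angular": [0,0,-0.144]},{"hand": 255,"offset": [0,0,0],"angular": [0,0,-0.144]},{"hand": 255,"offset": [0,0,0],"angular": [0,0,-0.144]},{"hand": 255,"offset": [0,0,0],"angular": [0,0,-0.143]},{"hand": 255,"offset": [0,0,0],"angular": [0,0,0]},{"hand": 255,"offset": [0,0,0],"angular": [0,0,0]}]'

```text
clock: 22.88
ee_pos: [0.5412, -0.1922, 0.1911]
eef_rot: [-3.141, -0.0, 1.403]
force: [-0.4, 0.2, -0.9]
gripper_width: 0.0129
```

```bash
python3 - <<'E'
from h import *
p,d=bot.snapshot("top");np.savez("top2.npz",p=p)
p2,d=bot.snapshot("side");np.savez("side2.npz",p=p2)
cr=lambda x,u,v:cv2.resize(x[v:v+110,u:u+80,::-1],None,fx=5,fy=5,interpolation=cv2.INTER_CUBIC)
cv2.imwrite("pics/m.png",np.hstack([cr(p,181,165),cr(p2,265,200)]))
delta(.5404,-.1929,.0622,80.55)
hsv=cv2.cvtColor(p,cv2.COLOR_RGB2HSV);V=hsv[...,2].astype(int)
print(V[206:228,209:232])
E
```

```text
t 22.98 pos [ 0.5413 -0.1924  0.1913] rpy deg [-1.7998e+02 -1.0000e-02  8.0460e+01] F [ 0.41 -0.16 -1.91] M [-0.051  0.004 -0.004] w 0.0129
tool delta mm [ -0.6  -0.7 129.1] az -0.0016
[[196 196 199 197 201 199 199 199 199 200 202 202 202 199 199 198 197 198
  194 195 196 195 197]
 [198 196 196 198 197 199 199 201 205 210 213 194 188 185 210 209 205 201
  200 200 197 198 197]
 [198 196 199 198 198 202 205 214 179 115  92  93  93  93  96 116 173 205
  201 201 200 195 196]
 [199 199 203 200 203 209 178 116  84  73  77  76  80  90  89  90  92 136
  204 205 199 199 197]
 [198 198 200 202 211 154  95  81  75 127 139 142 121  88  86  89  89  88
   96 199 205 200 197]
 [198 198 198 210 155  93  87 131 184 189 185 184 187 191 158 106  88  86
   85 100 193 201 198]
 [196 196 201 192 122  83  81 153 189 189 184 181 183 183 188 152 101  95
   94  85 142 198 201]
 [196 196 203 145  82 135  92  85 113 177 187 180 182 179 185 193 128  87
   92  89 105 196 203]
 [196 199 192 119  70 183 173 124  86 118 183 184 182 178 177 190 145  98
   94  90  82 199 205]
 [197 202 191 121 103 182 187 188 129  76 
[... 519 characters left out ...]
 91  94  80 194 202]
 [197 194 205 160 102  86  92 151 186 190 188 187 190 197 160  78  87  98
   99  85 168 202 202]
 [195 196 203 210 139  86  90  67 120 132 159 170 143 106  84  92  96  96
   89  99 195 203 199]
 [199 197 201 211 147  88  93  93  93  98  85  84  81  90  97  98  98  89
   75 193 211 206 200]
 [199 198 199 201 205 145  83  85  89  93  85  96  98  95  95  98  87  68
  196 211 123 101 196]
 [196 195 196 196 203 203 191 120  88  86  86  91  97  98  88  82 122 193
  205 204 203 119  59]
 [195 197 197 198 198 200 202 208 179 133  92  80  64  80  78 197 210 206
  201 203 205 209 147]
 [196 197 197 200 200 199 202 204 205 207 213 214 215 211 211 206 202 201
  199 197 200 203 204]]
```

View pics/m.png

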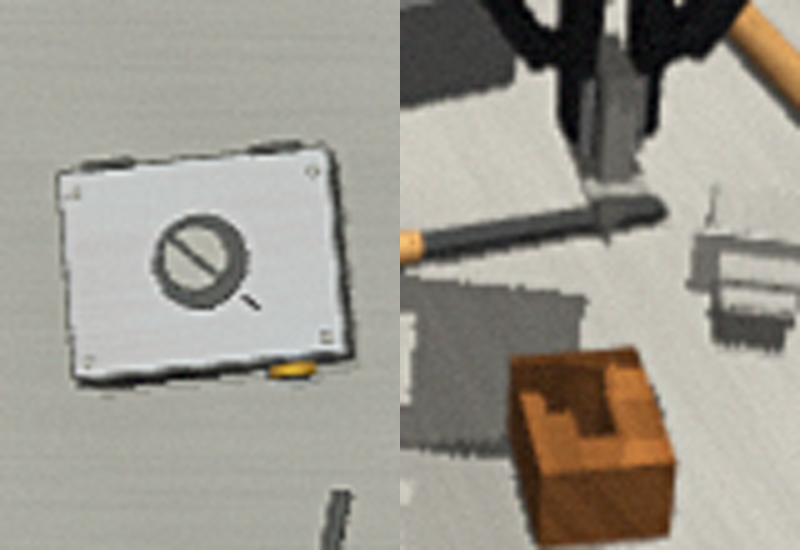

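In the top view the slot at about (219,216) now points at the index mark at (231,225). I'll measure its angle, and check the key's uprightness against the first lift.

```bash
python3 - <<'E'
from meas import *
V=cv2.cvtColor(np.load("top2.npz")['p'],cv2.COLOR_RGB2HSV)[...,2].astype(float)
m=np.zeros(V.shape,np.uint8);m[209:223,213:227]=V[209:223,213:227]>130
n,l,s,c=cv2.connectedComponentsWithStats(m,connectivity=4)
big=np.isin(l,[i for i in range(1,n) if s[i,4]>25])
(cx,cy),r=cv2.minEnclosingCircle(np.argwhere(big)[:,::-1].astype(np.float32));print(cx,cy,r,ray("top",(cx,cy),.092))
yy,xx=np.mgrid[:V.shape[0],:V.shape[1]]
w=np.clip(165-V,0,None)*(np.hypot(xx-cx,yy-cy)<5)
P=np.array([ray("top",(x,y),.092)[:2] for x,y in zip(xx[w>0],yy[w>0])]);ww=w[w>0]
mu=(P*ww[:,None]).sum(0)/ww.sum();S=((P-mu)*ww[:,None]).T@(P-mu);e,v=np.linalg.eigh(S)
a=np.degrees(np.arctan2(v[1,1],v[0,1]))%180
print("slot",mu,a,"joint est",np.radians(135-(a-5.85)))
E
```

```text
219.65625 215.875 6.345081329345703 [0.55695086 0.22962922 0.092     ]
slot [0.55646937 0.23020274] 50.638368488190004 joint est 1.5744899934769543
```

The slot angle puts the fastener at about 1.57 rad, so it is locked. Next I'll lower the key into the holder.

jog_arm --moves '[{"hand": 255,"offset": [-1,0,20],"angular": [0,0,0]},{"hand": 255,"offset": [0,0,35],"angular": [0,0,0]},{"hand": 255,"offset": [0,0,30],"angular": [0,0,0]},{"hand": 255,"offset": [0,0,8],"angular": [0,0,0]},{"hand": 255,"offset": [0,0,5],"angular": [0,0,0]},{"hand": 255,"offset": [0,0,3],"angular": [0,0,0]},{"hand": 255,"offset": [0,0,0],"angular": [0,0,0]}]'

```text
clock: 23.85
ee_pos: [0.5416, -0.1938, 0.0911]
eef_rot: [3.14, 0.0, 1.406]
force: [-0.6, 0.0, -1.0]
gripper_width: 0.0131
```

```bash
python3 - <<'E'
from h import *
delta(.5412,-.1934,.0622,80.55)
p2,d=bot.snapshot("side")
cv2.imwrite("pics/n.png",cv2.resize(p2[190:310,240:360,::-1],None,fx=5,fy=5,interpolation=cv2.INTER_CUBIC))
E
```

```text
t 23.85 pos [ 0.5416 -0.1938  0.0911] rpy deg [1.7994e+02 1.0000e-02 8.0540e+01] F [-0.56  0.01 -1.04] M [ 0.019 -0.011 -0.026] w 0.0131
tool delta mm [ 0.3 -0.5 28.9] az -0.0002
```

View pics/n.png

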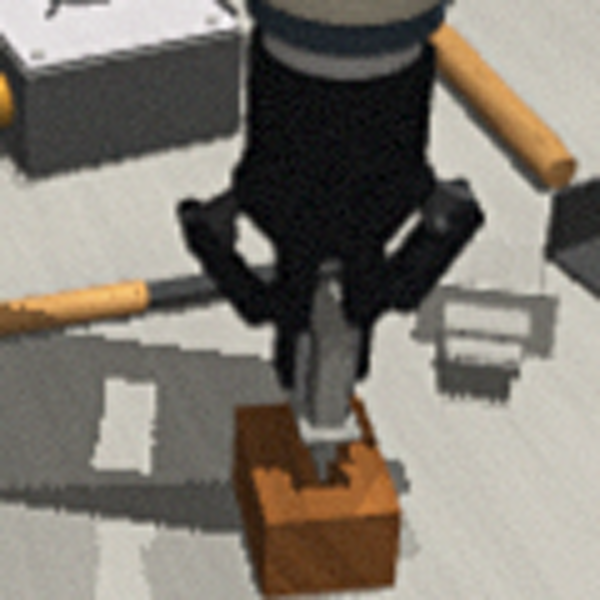

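The blade is entering the pocket freely. Continuing down slowly.

jog_arm --moves '[{"hand": 255,"offset": [0,0,5],"angular": [0,0,0]},{"hand": 255,"offset": [0,0,4],"angular": [0,0,0]},{"hand": 255,"offset": [0,0,3],"angular": [0,0,0]},{"hand": 255,"offset": [0,0,2],"angular": [0,0,0]},{"hand": 255,"offset": [0,0,0],"angular": [0,0,0]}]'

```text
clock: 24.52
ee_pos: [0.541, -0.1936, 0.0762]
eef_rot: [-3.141, -0.0, 1.406]
force: [0.1, 0.3, -2.2]
gripper_width: 0.0132
```

jog_arm --moves '[{"hand": 255,"offset": [0,0,4],"angular": [0,0,0]},{"hand": 255,"offset": [0,0,4],"angular": [0,0,0]},{"hand": 255,"offset": [0,0,3],"angular": [0,0,0]},{"hand": 255,"offset": [0,0,1.5],"angular": [0,0,0]},{"hand": 255,"offset": [0,0,0],"angular": [0,0,0]}]'

```text
clock: 25.15
ee_pos: [0.5411, -0.1936, 0.0637]
eef_rot: [-3.141, -0.0, 1.406]
force: [0.6, 1.1, -1.1]
gripper_width: 0.0136
```

```bash
python3 - <<'E'
from h import *
delta(.5412,-.1934,.0622,80.55)
E
```

```text
t 25.15 pos [ 0.5411 -0.1936  0.0637] rpy deg [-179.98   -0.     80.55] F [ 0.57  1.07 -1.13] M [ 0.032 -0.011  0.039] w 0.0136
tool delta mm [0.2 0.1 1.5] az -0.0000
```

jog_arm --moves '[{"hand": 255,"offset": [0,0,0.7],"angular": [0,0,0]},{"hand": 255,"offset": [0,0,0.5],"angular": [0,0,0]},{"hand": 255,"offset": [0,0,0],"angular": [0,0,0]}]'

```text
clock: 25.52
ee_pos: [0.5412, -0.1936, 0.0627]
eef_rot: [3.142, 0.0, 1.406]
force: [-0.1, 0.1, -1.6]
gripper_width: 0.0134
```

jog_arm --moves '[{"hand": 255,"offset": [0,0,0.5],"angular": [0,0,0]},{"hand": 255,"offset": [0,0,0],"angular": [0,0,0]}]'

```text
clock: 25.78
ee_pos: [0.5412, -0.1936, 0.0623]
eef_rot: [3.141, 0.0, 1.406]
force: [-1.0, -0.8, 0.4]
gripper_width: 0.0131
```

jog_arm --moves '[{"hand": 255,"offset": [0,0,0.3],"angular": [0,0,0]},{"hand": 215,"offset": [0,0,0],"angular": [0,0,0]},{"hand": 205,"offset": [0,0,0],"angular": [0,0,0]},{"hand": 195,"offset": [0,0,0],"angular": [0,0,0]},{"hand": 170,"offset": [0,0,0],"angular": [0,0,0]},{"hand": 120,"offset": [0,0,0],"angular": [0,0,0]},{"hand": 100,"offset": [0,0,0],"angular": [0,0,0]},{"hand": 100,"offset": [0,0,0],"angular": [0,0,0]},{"hand": 100,"offset": [0,0,0],"angular": [0,0,0]}]' --force 30

```text
clock: 26.9
ee_pos: [0.5412, -0.1936, 0.0619]
eef_rot: [3.142, 0.0, 1.406]
force: [-0.2, -0.6, -0.8]
gripper_width: 0.0519
```

jog_arm --moves '[{"hand": 100,"offset": [0,0,-10],"angular": [0,0,0]},{"hand": 100,"offset": [0,0,-20],"angular": [0,0,0]},{"hand": 100,"offset": [0,0,-40],"angular": [0,0,0]},{"hand": 100,"offset": [0,0,-50],"angular": [0,0,0]},{"hand": 100,"offset": [0,0,-50],"angular": [0,0,0]},{"hand": 100,"offset": [-45,0,0],"angular": [0,0,0]},{"hand": 100,"offset": [-50,0,0],"angular": [0,0,0]},{"hand": 100,"offset": [-50,0,0],"angular": [0,0,0]},{"hand": 100,"offset": [-40,0,0],"angular": [0,0,0]},{"hand": 100,"offset": [0,0,0],"angular": [0,0,0]},{"hand": 100,"offset": [0,0,0],"angular": [0,0,0]}]'

```text
clock: 28.28
ee_pos: [0.5107, -0.3758, 0.2328]
eef_rot: [3.141, -0.0, 1.405]
force: [-0.8, 0.5, 0.1]
gripper_width: 0.0519
```

```bash
python3 - <<'E'
from meas import *
p,d=bot.snapshot("top");p2,d2=bot.snapshot("side")
C=cloud("top",d);hsv=cv2.cvtColor(p,cv2.COLOR_RGB2HSV)
m=np.zeros(d.shape,bool);m[205:240,330:370]=((C[...,2]>.085)&(C[...,2]<.12))[205:240,330:370]
print("keytop",plane_rect("top",m,.099),np.median(C[m][:,2]))
cr=lambda x,u,v:cv2.resize(x[v:v+110,u:u+80,::-1],None,fx=5,fy=5,interpolation=cv2.INTER_CUBIC)
cv2.imwrite("pics/o.png",np.hstack([cr(p,305,165),cr(p2,265,220)]));cv2.imwrite("pics/p.png",p[:,:,::-1]);cv2.imwrite("pics/q.png",p2[:,:,::-1])
delta(.5412,-.1934,.0622)
E
```

```text
keytop (((541.1786499023438, -192.99151611328125), (39.874752044677734, 14.872366905212402), 80.52793884277344), 43.5) 0.09886972660426507
t 28.38 pos [ 0.511  -0.3751  0.2325] rpy deg [179.98  -0.    80.6 ] F [0.25 0.58 0.52] M [-0.025  0.023  0.029] w 0.0521
tool delta mm [1.842e+02 1.000e-01 1.703e+02]
```

View pics/o.png

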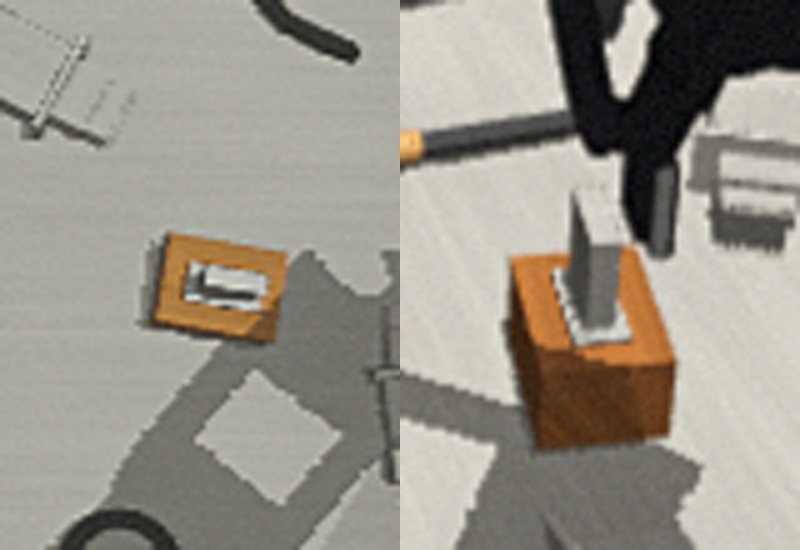

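View pics/p.png

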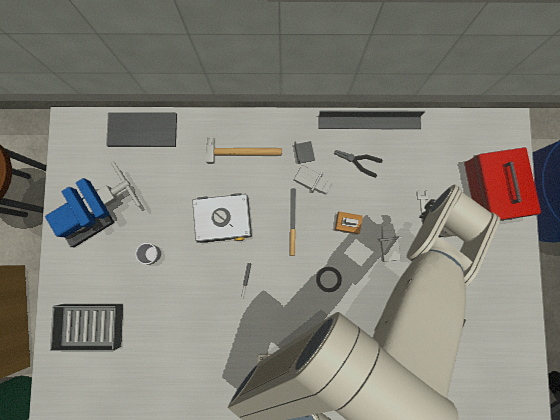

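The key stands upright in the holder with its collar on the wood. Its top is at 0.099 m, centred near (0.541, -0.193), and the hand is clear. The listed tools I can see are at the same pixels as at the start. The two unlisted lookalikes have toppled; the nearer one was already down in the picture from before the grasp. I'll hand in now.

```bash
python3 -c "
from cell import bot
print(bot.state()['joint_velocities'].round(4)); print(bot.sign_off())"
```

```text
[ 0.0067  0.0024  0.0017  0.0003 -0.0036 -0.0014]
the job is handed in; nothing more can be done
None
```

The cover is locked, the key is back upright in its holder, and I handed the job in at about 28.4 s of the 72 s allowed. The hand-in reports no verdict, so this rests on my own checks.

**Seating:** The first touch landed on top of the fastener's head. A light drag across it found the slot, and the blade went about 8 mm deep. The head got pushed a few mm during that drag. The strongest side force I read was about 4 N and the strongest downward push about 7 N.

**Turning:** I turned clockwise until the moment rose from 0.08 to 0.20 N m at the stop. The top camera then showed the slot at 50.6°, which gives a fastener angle of about 1.574 rad (locked is 1.571).

**Key back in the holder:** In the last pictures the key's collar rests on the wood and its top is at 0.099 m. It sits about 1.5 mm from the holder's centre. The fingers are open and the arm is well clear.

**Not confirmed or odd:**
- **Wrench:** it was partly hidden by the arm in the last picture, so I could not fully check it. The punch, tape, file, hammer, pliers, bracket and can look unmoved.
- **Lookalike keys:** the two larger lookalikes, which are not on the bystander list, toppled. The nearer one was already lying down in the picture taken before I grasped the key. I only noticed the other in the last picture. No contact with either was commanded, and I did not find out why they fell.

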